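Set out two blasted sleeves on tilted rests and hang up the tote

ROBOT

A 7-joint arm with a two-finger parallel gripper is mounted at the origin on the work surface. World frame = base frame: x ahead of the robot, y to its left, z up, the work surface at z = 0. Lengths are in m, angles in degrees, forces in N, time in s.
With the tool pointing down it reaches from about 0.425 to 0.875 m from the base axis. Payload 4.7 kg.
Tool frame: the origin (TCP) lies on the centre line of the jaws, within the pads' length; the fingertips stand 19 mm ahead of it and the grasp point (between the pads) is the TCP; z points along the fingers, y is the line along which they close (so a half turn about z gives the same grasp; the last joint's range is limited). The gripper opens to 87 mm and grips with 3 to 60 N. Pads are 19 mm wide; open, the fingers measure 117 mm over their backs; the gripper's body (75 mm by 190 mm) begins 51 mm behind the grasp point.
Start: joints at [77.756, 18.392, -4.016, 83.108, 1.295, 78.541, -3.26], TCP at [0.147, -0.633, 0.242] pointing down, gripper open.
Joint ranges: [-163.93, 163.93], [-17.29, 119.83], [-79.2, 71.16], [3.27, 140.29], [-89.18, 269.18], [5.43, 117.66], [-154.24, 154.24]. Speed limits (degrees/s): [147.25, 147.25, 180, 180, 180, 180, 180].

INTERFACE

Orientations are given as [roll, pitch, yaw] about the fixed x, y, z axes, in that order (R = Rz(yaw) Ry(pitch) Rx(roll)).
In Python, from cell import env, imaging gives the robot as it stands.
- The arm moves only by the shell command python3 -m crank 'ROWS' [OPENING] [FORCE]. ROWS is JSON, a list of rows, each an object of numbers: "x", "y", "z": the shift along the tool's x, y, z in m; "turn": the turn about the tool's z in rad. In form: [{"x": .., "y": .., "z": .., "turn": ..}, ...]. A call has 1 to 12 rows; each row is the pose to reach, as a shift and turn from the pose commanded when the call began, along the tool's axes at that moment; what a row does not reach only later rows make up. A row lasts 1/8 s, in which the tool goes at most 62.5 mm and 10.7 degrees, less where a joint would pass 70% of its speed; a pose out of reach is approached as far as the arm can. A call with a gripper value outside its range is refused whole. OPENING is the finger opening in m, from 0 to 0.087, set as the call begins (- or left out, the last holds). The fingers move at their own pace and stop on an object; FORCE is the grip in N (left out, the last holds). Time passes only in rows, so rows that repeat a pose let the fingers close. It gives the time, the measured TCP pose, the force, the opening and the grip force at its end, in the units of the state.
- env.get_obs(): the state, without advancing time (a new reading comes with each control period).
- imaging.read_camera(name): name is "scene" or "top" or "wrist"; returns the picture (480x640x3 uint8, red, green, blue); there is no depth.
- imaging.get_calibration(name): a dict with "camera_matrix" (3x3 intrinsics, pixels), "position" and "attitude" of the camera in the world. Camera axes: x right, y up, looking along -z (the intrinsics and any distortion apply to the point x, -y, -z); pixel columns grow to the right and rows downward; lengths in m; the calibration is good to about 2 mm. The wrist camera is an equidistant fisheye: a pixel r from the principal point sees the ray r / f radians off the axis. A picture is of the moment at which its call begins: read the wrist's pose just before it. get_calibration takes no time and is no camera call; for the wrist camera it gives the pose at the moment of the call.
- env.sign_off(): hands the job in; it is judged then, once.
The state is a dict: "time_s": time; "qpos": joint angles; "joint_velocities": joint speeds; "effort": joint torques, N m; "tool_pos": TCP position; "tool_rot": TCP orientation; "force": force on the tool from outside, world axes, zero at the start; "wrist_torque": the same for the moment, N m; "grip_width": finger opening in m; "grasp_force": force on a finger pad.
Only numpy, scipy, OpenCV 4.12 (cv2) and the standard library are available. Lean on these libraries where they do the work, as an engineer would, in place of code of your own. Each camera call takes 0.05 s, during which the arm holds its last target. There are 200 camera calls.

TASK

Take the two sleeves out of the blue tote and stand them for inspection, without dropping them: the rusty brown one on the tilted red rest and the clean grey one on the tilted green rest, each centred on its pad with its foot flat on it. When both are set out, hang the empty tote by its handle bar in the notches of the yellow double hook, resting level and still. Leave the jar, the wire brush and the spanner alone.

Things in the scene. Friction and masses are not known exactly. Their poses are not given: they have to be found in the camera images.
- rusty_sleeve: Rusty, dark brown steel sleeve. Round tube, 60 mm outside diameter, 90 mm tall, wall 4 mm, open ends, about 0.45 kg. Origin: centre of its lower end; z along the tube to the upper end. Stands in one compartment of the tote (which one varies), its upper 50 mm free above the tote's walls
- clean_sleeve: Clean, light grey steel sleeve. Round tube, 60 mm outside diameter, 90 mm tall, wall 4 mm, open ends, about 0.45 kg. Origin: centre of its lower end; z along the tube to the upper end. Stands in one compartment of the tote (which one varies), its upper 50 mm free above the tote's walls
- red_pad: tilted red pad of a fixed rest (dark column, 110 x 90 mm foot), 78 mm long (x), 44 mm wide (y). Origin: centre of its top face, 100 mm above the bench; z: the face's normal, leaning 0.26 rad from vertical so the pad falls towards its -x end, where a lip stands 9 mm above the face (inner side at x = -34 mm). A sleeve stands on it centred and overhangs it in y. Place and yaw vary
- green_pad: tilted green pad of a fixed rest (dark column, 110 x 90 mm foot), 78 mm long (x), 44 mm wide (y). Origin: centre of its top face, 100 mm above the bench; z: the face's normal, leaning 0.26 rad from vertical so the pad falls towards its -x end, where a lip stands 9 mm above the face (inner side at x = -34 mm). A sleeve stands on it centred and overhangs it in y. Place and yaw vary
- tote: blue open tote, loose, 160 (x) x 150 (y) mm, walls 35 mm high, 5 mm thick, floor 5 mm, 0.4 kg; a divider at x = 0 makes two compartments. Over it a fixed handle: straps (24 mm wide in x, 6 mm thick) at y = +-68 mm carry a 12 mm round steel bar along y. Origin: centre of the underside, z up
- tote_bar (a point): middle of the tote's handle bar, on the bar's axis, 100 mm above the tote's underside; the bar runs along the tote's y and is free over 130 mm between the straps
- hook: yellow fixed double hook. Origin on the bench below the notches. Two prongs of 8 mm round bar at y = +-38 mm run from a post (22 x 30 mm, 221 mm tall) at x = +140 mm to tips at x = -22 mm, free space between them. Each dips in a 45 degree V notch at x = 0: bar centre 195 mm high at the notch bottom, 217 mm at the tip and behind x = 22 mm
- hook_seat (a point): point midway between the two notches, 209 mm above the bench, where the axis of the tote's bar lies when it hangs in both notches; the bar then runs along the hook's y (either way round). The bar goes in over the tips from the hook's -x side, the tote's body staying below the prongs
- grit_jar: amber jar with a black cap, 66 mm diameter, 100 mm tall, a bystander; origin under its centre
- wire_brush: hand brush lying on the bench, about 200 mm long, a bystander; origin at its underside
- spanner: steel spanner lying on the bench, about 180 mm long, a bystander; origin at its underside
Mind the look-alikes: they are no part of the job. What is shaped like the part that bears red_pad but orange or white is not meant.

How it is judged (in metres and radians):
On the way, in this order (a step that is already met when the one before it is completed fails the run):
1. both sleeves stand released on their rests: rusty on red, clean on green, centred and flat (x of rusty_sleeve in the frame of red_pad between -0.016 and 0.016 m and y of rusty_sleeve in the frame of red_pad between -0.015 and 0.015 m and z of rusty_sleeve in the frame of red_pad between -0.006 and 0.006 m and angle between the z axis of rusty_sleeve and the z axis of red_pad, either way round below 0.1 rad and angle between each of rusty_sleeve, clean_sleeve's own z axis and vertical below 0.6 rad and linear speed of each of rusty_sleeve, clean_sleeve below 0.02 m/s and contact force between each of rusty_sleeve, clean_sleeve and the fingers below 0.1 N and x of clean_sleeve in the frame of green_pad between -0.016 and 0.016 m and y of clean_sleeve in the frame of green_pad between -0.015 and 0.015 m and z of clean_sleeve in the frame of green_pad between -0.006 and 0.006 m and angle between the z axis of clean_sleeve and the z axis of green_pad, either way round below 0.1 rad), for 0.2 s.
2. the empty tote hangs released by its bar in both notches of the hook (x of tote_bar in the frame of hook between -0.014 and 0.014 m and y of tote_bar in the frame of hook between -0.024 and 0.024 m and z of tote_bar in the frame of hook between 0.201 and 0.218 m and angle between tote's own z axis and vertical below 0.25 rad and angle between the y axis of tote and the y axis of hook, either way round below 0.25 rad and contact force between tote and hook above 1 N and linear speed of tote below 0.05 m/s and contact force between tote and the fingers below 0.1 N), for 0.2 s.
At the end, for the whole second after the job is handed in: Rusty sleeve on the red pad, clean one on the green: foot centred within 15 mm, flat on the face (6 mm, 0.1 rad). Tote hangs with its bar middle within 14 mm (x), 24 mm (y), 8 mm (z) of the hook seat, parallel to the hook's y and level within 0.25 rad. All released and at rest (all of step 1 and all of step 2); the robot touches nothing.
It fails at once if a sleeve or the tote is dropped (moves faster than 0.6 m/s while the fingers do not touch it: a fall of about 20 mm) ((linear speed of rusty_sleeve above 0.6 m/s and contact force between rusty_sleeve and the fingers below 0.05 N) or (linear speed of clean_sleeve above 0.6 m/s and contact force between clean_sleeve and the fingers below 0.05 N) or (linear speed of tote above 0.6 m/s and contact force between tote and the fingers below 0.05 N)).
It fails at once if the jar, the brush or the spanner is moved by more than 20 mm (distance of any of grit_jar, wire_brush, spanner from where it was at the start of the episode above 0.02 m).
It also fails if it takes over 72 s, if anything falls off the work surface, if the arm or the gripper's body presses on something with over 40 N, if the wrist force passes 120 N, or if a joint passes its speed limit or range.

## Working session

There is one attempt and no reset: what is moved stays moved. The work goes in short steps, Python scripts to look and compute and a shell command to move; the robot and the scene stay as the last step left them, time stands still between calls to the robot, and variables do not carry over. Pictures are saved under pics/ and viewed, at most 10 in all, crops included, and the job is handed in when it is done.

```bash
ls; mkdir -p pics
python3 - <<'E'
from cell import env, imaging
import cv2,numpy as np
o=env.get_obs();print(o)
for n in("scene","top","wrist"):
    c=imaging.get_calibration(n);print(n,c)
a=[imaging.read_camera(n) for n in("scene","top")]
for n,i in zip(("scene","top"),a): cv2.imwrite(f"pics/{n}0.png",i[:,:,::-1])
E
```

```text
pics
{'time_s': 0.0, 'qpos': array([77.75641477, 18.43997296, -4.01395542, 83.17474646,  1.29579273,
       78.54175007, -3.26062039]), 'joint_velocities': array([-0.02693169, -0.03400693, -0.0532514 ,  0.06497178,  0.0776695 ,
        0.06151748, -0.04361521]), 'effort': array([-1.03462600e-03, -4.91289318e+01, -4.04264303e-01, -3.12529850e+01,
       -6.37701130e-02,  4.36935062e-02,  1.88181325e-04]), 'tool_pos': array([ 0.14659947, -0.63271618,  0.24045229]), 'tool_rot': array([-1.79888813e+02,  7.07204779e-03,  1.30513806e+01]), 'force': array([ 0.53551454, -0.23504341,  0.29919762]), 'wrist_torque': array([-0.0474833 ,  0.0697518 ,  0.03130153]), 'grasp_force': 0.0, 'grip_width': 0.08702777054746379}
scene {'camera_matrix': array([[463.76944397,   0.        , 322.5845368 ],
       [  0.        , 463.76944397, 231.7158779 ],
       [  0.        ,   0.        ,   1.        ]]), 'position': array([1.10608514, 0.59077845, 0.81608011]), 'attitude': array([ 51.30290938,  -1.08808871, 132.77607811])}
top {'camera_matrix': array([[433.7379131 ,   0.        , 324.6620442 ],
       [  0.        , 433.7379131 , 230.93763374],
       [  0.        ,   0.        ,   1.        ]]), 'position': array([0.34625088, 0.07174643, 1.21299128]), 'attitude': array([  8.47362544,  -1.42767855, -91.44098611])}
wrist {'camera_matrix': array([[371.64829954,   0.        , 317.64389044],
       [  0.        , 371.64829954, 242.75515311],
       [  0.        ,   0.        ,   1.        ]]), 'position': array([ 0.22290955, -0.61422   ,  0.3831759 ]), 'attitude': array([-16.61519822,   0.11357876, -76.88205411])}
```

View pics/top0.png

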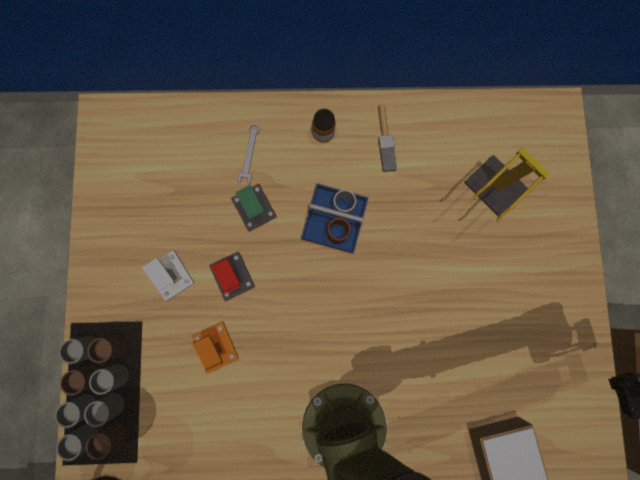

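View pics/scene0.png

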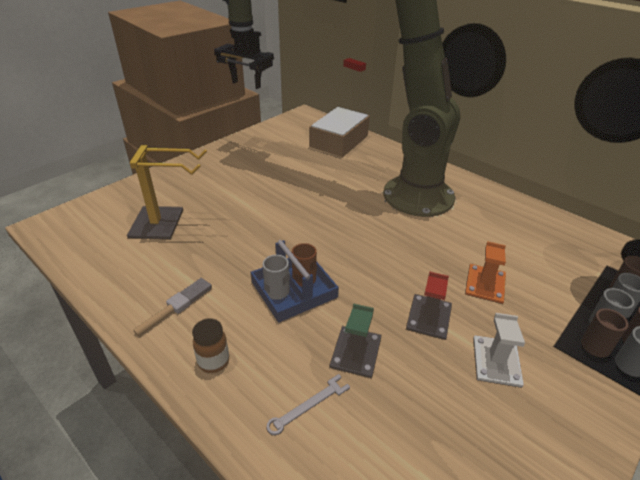

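The top view shows the tote at about (335,218), with the grey sleeve at (345,200) and the rusty one at (338,230). The green rest is at (250,203), the red rest at (228,277) and the hook at about (500,190). Next I'll cast rays for rough positions.

```bash
cat > h.py <<'E'
from cell import env, imaging
import cv2,numpy as np
from scipy.spatial.transform import Rotation as R
def Rm(a): return R.from_euler('xyz',a,degrees=True).as_matrix()
def ray(c,uv,fish=False):
    K=c['camera_matrix'];x=(uv[0]-K[0,2])/K[0,0];y=(uv[1]-K[1,2])/K[1,1]
    if fish:
        r=np.hypot(x,y)+1e-12;d=np.array([x/r*np.sin(r),-y/r*np.sin(r),-np.cos(r)])
    else: d=np.array([x,-y,-1.])
    return Rm(c['attitude'])@d
def onz(c,uv,z,fish=False):
    d=ray(c,uv,fish);return c['position']+d*(z-c['position'][2])/d[2]
def tri(c1,u1,c2,u2,f2=False,f1=False):
    d1=ray(c1,u1,f1);d2=ray(c2,u2,f2);p1,p2=c1['position'],c2['position']
    s=np.linalg.lstsq(np.c_[d1,-d2],p2-p1,rcond=None)[0]
    a,b=p1+s[0]*d1,p2+s[1]*d2
    return (a+b)/2,np.linalg.norm(a-b)
HSV=dict(red=[(0,170,90),(4,255,255)],green=[(55,90,40),(85,255,255)],blue=[(105,120,50),(120,255,255)],yellow=[(20,170,110),(32,255,255)])
def mask(img,k): return cv2.inRange(cv2.cvtColor(img,cv2.COLOR_RGB2HSV),*map(np.array,HSV[k]))
def blobs(m,amin=60):
    cs=cv2.findContours(m,cv2.RETR_EXTERNAL,cv2.CHAIN_APPROX_NONE)[0]
    return sorted([c for c in cs if cv2.contourArea(c)>amin],key=cv2.contourArea,reverse=True)
def toolgo(p,yaw=None):
    """shift along tool axes (x,y,z) and turn(rad) to world p"""
    o=env.get_obs();M=Rm(o['tool_rot']);t=None
    if yaw is not None:
        t=-((yaw-o['tool_rot'][2]+90)%180-90)
        t=np.radians(t)
    return np.round(M.T@(np.array(p)-o['tool_pos']),4),None if t is None else round(t,3)
E
python3 - <<'E'
from h import *
ct,cs=imaging.get_calibration('top'),imaging.get_calibration('scene')
T=cv2.imread('pics/top0.png')[:,:,::-1];S=cv2.imread('pics/scene0.png')[:,:,::-1]
for k,z in(('red',.1),('green',.1),('blue',.04),('yellow',.217)):
    for n,c,I in(('top',ct,T),('scene',cs,S)):
        for b in blobs(mask(I,k),50)[:4]:
            b_=b.reshape(-1,2)
            if n=='top' and k!='yellow' and b_[:,1].max()<110: continue
            r=cv2.minAreaRect(b);bx=cv2.boxPoints(r)
            print(k,n,cv2.contourArea(b),np.round(r[0]),np.round(onz(c,r[0],z),3),[tuple(np.round(onz(c,q,z)[:2],3)) for q in bx])
for n,uv,z in(('grey',(345,200),.095),('rust',(338,230),.095),('jar',(323,118),.1)): print(n,np.round(onz(ct,uv,z),3))
a=cv2.resize(T[170:310,190:290],None,fx=4,fy=4,interpolation=cv2.INTER_CUBIC);b=cv2.resize(S[265:380,330:460],(390,345),interpolation=cv2.INTER_CUBIC)
o=np.zeros((560,800,3),np.uint8);o[:,:400]=a;o[:345,405:795]=b;cv2.imwrite('pics/pads.png',o[:,:,::-1])
E
```

```text
red top 499.5 [226. 276.] [0.402 0.295 0.1  ] [(np.float64(0.428), np.float64(0.332)), (np.float64(0.447), np.float64(0.293)), (np.float64(0.376), np.float64(0.258)), (np.float64(0.358), np.float64(0.297))]
red scene 120.0 [436. 285.] [0.405 0.298 0.1  ] [(np.float64(0.434), np.float64(0.289)), (np.float64(0.392), np.float64(0.271)), (np.float64(0.376), np.float64(0.306)), (np.float64(0.418), np.float64(0.324))]
green top 363.0 [250. 202.] [0.593 0.233 0.1  ] [(np.float64(0.619), np.float64(0.268)), (np.float64(0.637), np.float64(0.23)), (np.float64(0.567), np.float64(0.198)), (np.float64(0.55), np.float64(0.236))]
blue top 715.5 [331. 230.] [0.521 0.02  0.04 ] [(np.float64(0.503), np.float64(0.101)), (np.float64(0.583), np.float64(0.077)), (np.float64(0.539), np.float64(-0.061)), (np.float64(0.46), np.float64(-0.036))]
blue top 245.0 [323. 197.] [0.614 0.039 0.04 ] [(np.float64(0.6), np.float64(0.072)), (np.float64(0.645), np.float64(0.058)), (np.float64(0.628), np.float64(0.006)), (np.float64(0.584), np.float64(0.02))]
blue top 100.0 [336. 231.] [0.519 0.006 0.04 ] [(np.float64(0.534), np.float64(0.023)), (np.float64(0.533), np.float64(-0.013)), (np.float64(0.505), np.float64(-0.012)), (np.float64(0.506), np.float64(0.024))]
yellow top 320.0 [511. 185.] [ 0.596 -0.405  0.217] [(np.float64(0.569), np.float64(-0.312)), (np.float64(0.69), np.float64(-0.44)), (np.float64(0.623), np.float64(-0.499)), (np.float64(0.505), np.float64(-0.371))]
yellow top 100.0 [519. 198.] [ 0.562 -0.421  0.217] [(np.float64(0.514), np.float64(-0.361)), (np.float64(0.617), np.float64(-0.478)), (np.float64(0.612), np.float64(-0.483)), (np.float64(0.509), np.float64(-0.365))]
grey [ 0.593 -0.016  0.095]
rust [0.514 0.005 0.095]
jar [0.82  0.037 0.1  ]
```

View pics/pads.png

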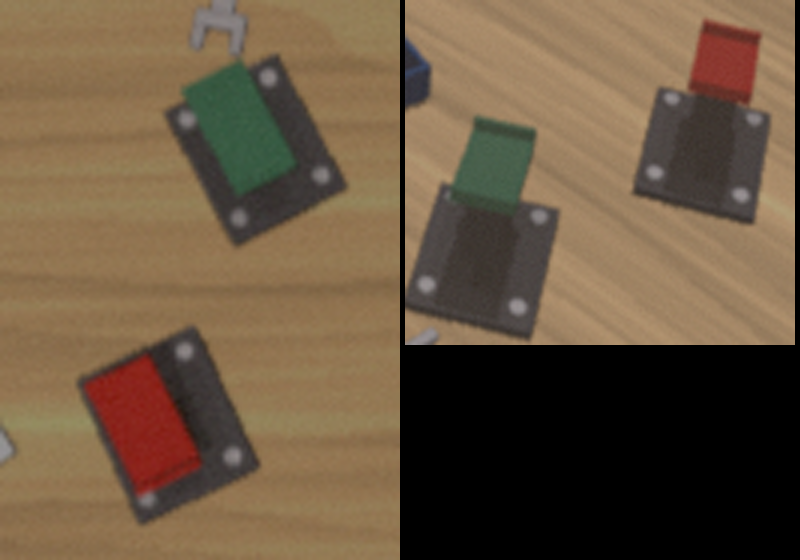

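The lip is the dark strip at the far edge of each pad in the scene crop, which is the end nearer the robot. That makes both pads' +x point roughly +x in the world, at a yaw of about 25°. I'll move over the tote for a closer look.

```bash
python3 -m crank '[{"z":-0.06},{"z":-0.11},{"x":0.12,"y":-0.13,"z":-0.11,"turn":0.15},{"x":0.5,"y":-0.54,"z":-0.11,"turn":0.52},{"x":0.5,"y":-0.54,"z":-0.11,"turn":0.52},{"x":0.5,"y":-0.54,"z":-0.11,"turn":0.52},{"x":0.5,"y":-0.54,"z":-0.11,"turn":0.52},{"x":0.5,"y":-0.54,"z":-0.11,"turn":0.52},{"x":0.5,"y":-0.54,"z":-0.11,"turn":0.52},{"x":0.5,"y":-0.54,"z":-0.11,"turn":0.52},{"x":0.5,"y":-0.54,"z":-0.11,"turn":0.52},{"x":0.5,"y":-0.54,"z":-0.11,"turn":0.52}]'
python3 -m crank '[{"z":0},{"z":0},{"z":0},{"z":0}]'
```

```text
invalid input
invalid input
```

```bash
python3 -m crank '[{"x":0,"y":0,"z":-0.06,"turn":0},{"x":0,"y":0,"z":-0.11,"turn":0},{"x":0.12,"y":-0.13,"z":-0.11,"turn":0.15},{"x":0.5,"y":-0.54,"z":-0.11,"turn":0.52},{"x":0.5,"y":-0.54,"z":-0.11,"turn":0.52},{"x":0.5,"y":-0.54,"z":-0.11,"turn":0.52},{"x":0.5,"y":-0.54,"z":-0.11,"turn":0.52},{"x":0.5,"y":-0.54,"z":-0.11,"turn":0.52},{"x":0.5,"y":-0.54,"z":-0.11,"turn":0.52},{"x":0.5,"y":-0.54,"z":-0.11,"turn":0.52},{"x":0.5,"y":-0.54,"z":-0.11,"turn":0.52},{"x":0.5,"y":-0.54,"z":-0.11,"turn":0.52}]'
```

```text
time_s: 1.6
tool_pos: [0.4573, -0.0887, 0.3514]
tool_rot: [180.0, -0.0, -16.8]
force: [0.4, -0.9, 0.2]
grip_width: 0.0869
grasp_force: 0.0
```

```bash
python3 -m crank '[{"x":0.02,"y":-0.06,"z":0,"turn":0},{"x":0.027,"y":-0.105,"z":0,"turn":0},{"x":0.027,"y":-0.105,"z":0,"turn":0},{"x":0.027,"y":-0.105,"z":0,"turn":0}]'
python3 - <<'E'
from h import *
c=imaging.get_calibration('wrist');I=imaging.read_camera('wrist');cv2.imwrite('pics/w1.png',I[:,:,::-1])
import pickle;pickle.dump(c,open('w1.pkl','wb'));print(c['position'],c['attitude'])
E
```

```text
time_s: 2.1
tool_pos: [0.5126, 0.0013, 0.351]
tool_rot: [179.9, 0.1, -16.8]
force: [-0.6, -0.6, 0.3]
grip_width: 0.0871
grasp_force: 0.0
[ 0.58766544 -0.0202151   0.49370481] [-1.66606790e+01 -6.68516048e-02 -1.06712119e+02]
```

View pics/w1.png

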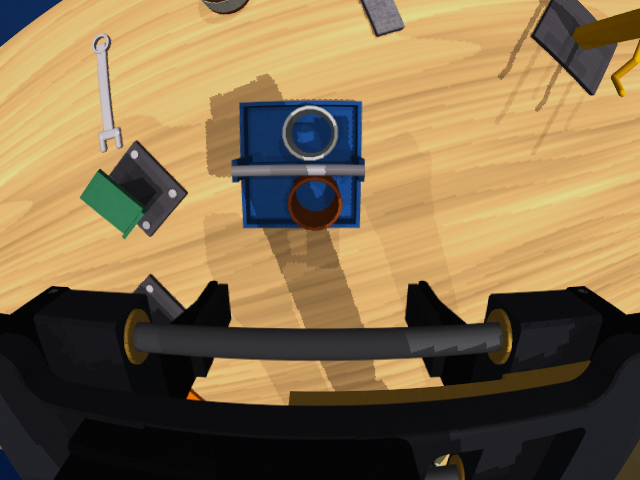

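The wrist view shows the tote square to the tool. The grey rim is centred at about (310,133), the rusty rim at about (315,203), and the bar runs from (235,170) to (362,170).

Run:
```python
from h import *
import pickle;c=pickle.load(open('w1.pkl','rb'));I=cv2.imread('pics/w1.png')[:,:,::-1]
hsv=cv2.cvtColor(I,cv2.COLOR_RGB2HSV)
roi=np.zeros(I.shape[:2],np.uint8);roi[95:232,228:370]=255
m=mask(I,'blue')&roi
pts=np.argwhere(m)[:,::-1]
W=np.array([onz(c,p,.04,True)[:2] for p in pts],np.float32)
r=cv2.minAreaRect(W*1000);print('tote',r,cv2.boxPoints(r))
for n,lo,hi,box in(('rust',(0,110,20),(14,255,200),(280,172,350,235)),('grey',(0,0,120),(179,60,255),(275,100,345,160))):
    mm=cv2.inRange(hsv,np.array(lo),np.array(hi));q=np.zeros_like(mm);x0,y0,x1,y1=box;q[y0:y1,x0:x1]=255
    b=blobs(mm&q,30)[0].reshape(-1,2)
    P=np.array([onz(c,p,.095,True)[:2] for p in b],np.float32)*1000
    print(n,cv2.minEnclosingCircle(P),cv2.fitEllipse(P),b.min(0),b.max(0))
for u in((235,170),(362,170),(299,170)):print('bar',onz(c,u,.1,True))
# green pad corners triangulated
ct=imaging.get_calibration('top')
for name,uw,ut in(('pad end A mid',(91,186),None),):pass
b=blobs(mask(I,'green'))[0];print(cv2.approxPolyDP(b,5,True).reshape(-1,2).tolist())
T=cv2.imread('pics/top0.png')[:,:,::-1]
for k in('green','red'):
  b=blobs(mask(T,k))[0];print(cv2.boxPoints(cv2.minAreaRect(b)).round(1).tolist())
```

```text
tote ((560.1285400390625, 13.72222900390625), (161.47401428222656, 156.50201416015625), 73.79712677001953) [[462.45688 -41.97277]
 [612.74255 -85.64298]
 [657.8002   69.41723]
 [507.51453 113.08744]]
rust ((518.771728515625, 2.980962038040161), 32.47023391723633) ((518.1779174804688, 3.80869460105896), (57.70309066772461, 62.39247131347656), 72.1705551147461) [288 176] [341 230]
grey ((592.2842407226562, -13.343482971191406), 29.56777572631836) ((592.40478515625, -13.332847595214844), (56.975467681884766, 57.74608612060547), 66.1192855834961) [283 106] [336 159]
bar [0.57837445 0.07478272 0.1       ]
bar [ 0.53839258 -0.05510138  0.1       ]
bar [0.55733256 0.00901077 0.1       ]
[[98, 171], [80, 197], [124, 238], [146, 207]]
[[236.60000610351562, 192.1999969482422], [251.10000610351562, 185.3000030517578], [263.29998779296875, 211.0], [248.8000030517578, 217.8000030517578]]
[[210.8000030517578, 265.6000061035156], [226.39999389648438, 257.79998779296875], [240.1999969482422, 285.3999938964844], [224.60000610351562, 293.20001220703125]]
```

Run:
```python
from h import *
import pickle;c=pickle.load(open('w1.pkl','rb'));ct=imaging.get_calibration('top')
P=[]
for w,t in(((80,197),(236.6,192.2)),((98,171),(251.1,185.3)),((146,207),(263.3,211)),((124,238),(248.8,217.8))):
    p,e=tri(ct,t,c,w,True);P.append(p);print(p.round(3),round(e,4))
P=np.array(P);hi=P[:2].mean(0);lo=P[2:].mean(0);d=hi-lo;print(P.mean(0),np.degrees(np.arctan2(d[1],d[0])),d)
print(toolgo((.517,.004,.075),-16.8))
```

```text
[0.615 0.265 0.118] 0.0005
[0.633 0.228 0.116] 0.0015
[0.572 0.201 0.081] 0.0019
[0.549 0.235 0.103] 0.0015
[0.59215929 0.23215349 0.10430086] 23.963392924744745 [0.06351314 0.02822926 0.02509801]
(array([ 0.0034, -0.0049,  0.2762]), np.float64(-0.001))
```

The green pad's +x end is the high one, 117 mm against about 92 mm. Now the rusty sleeve grasp.

```bash
python3 -m crank '[{"x":0.003,"y":-0.005,"z":0.06,"turn":0},{"x":0.003,"y":-0.005,"z":0.12,"turn":0},{"x":0.003,"y":-0.005,"z":0.18,"turn":0},{"x":0.003,"y":-0.005,"z":0.22,"turn":0},{"x":0.003,"y":-0.005,"z":0.25,"turn":0},{"x":0.003,"y":-0.005,"z":0.27,"turn":0},{"x":0.003,"y":-0.005,"z":0.279,"turn":0},{"x":0.003,"y":-0.005,"z":0.279,"turn":0}]'
python3 -m crank '[{"x":0,"y":0,"z":0,"turn":0},{"x":0,"y":0,"z":0,"turn":0},{"x":0,"y":0,"z":0,"turn":0},{"x":0,"y":0,"z":0,"turn":0}]' 0.05 20
```

```text
time_s: 3.15
tool_pos: [0.5174, 0.0057, 0.0727]
tool_rot: [180.0, -0.0, -16.8]
force: [0.7, 0.4, -0.2]
grip_width: 0.087
grasp_force: 0.0
time_s: 3.65
tool_pos: [0.5174, 0.005, 0.0729]
tool_rot: [179.9, -0.0, -16.8]
force: [-1.4, -2.4, 2.9]
grip_width: 0.058
grasp_force: 20.0
```

```bash
python3 -m crank '[{"x":0,"y":0,"z":-0.01,"turn":0},{"x":0,"y":0,"z":-0.03,"turn":0},{"x":0,"y":0,"z":-0.06,"turn":0},{"x":0,"y":0,"z":-0.11,"turn":0},{"x":0,"y":0,"z":-0.16,"turn":0},{"x":0,"y":0,"z":-0.19,"turn":0},{"x":0,"y":0,"z":-0.19,"turn":0}]' 0.05 25
python3 - <<'E'
from h import *
c=imaging.get_calibration('wrist');I=imaging.read_camera('wrist');T=imaging.read_camera('scene')
o=np.vstack([I[180:480],cv2.resize(T[100:340,200:500],(640,300)) if 0 else np.pad(T[60:360,120:520],((0,0),(0,240),(0,0)))])
cv2.imwrite('pics/w2.png',o[:,:,::-1])
E
```

```text
time_s: 4.53
tool_pos: [0.5187, 0.0069, 0.2657]
tool_rot: [-180.0, -0.3, -16.7]
force: [1.3, -1.0, -5.1]
grip_width: 0.0582
grasp_force: 25.0
```

View pics/w2.png

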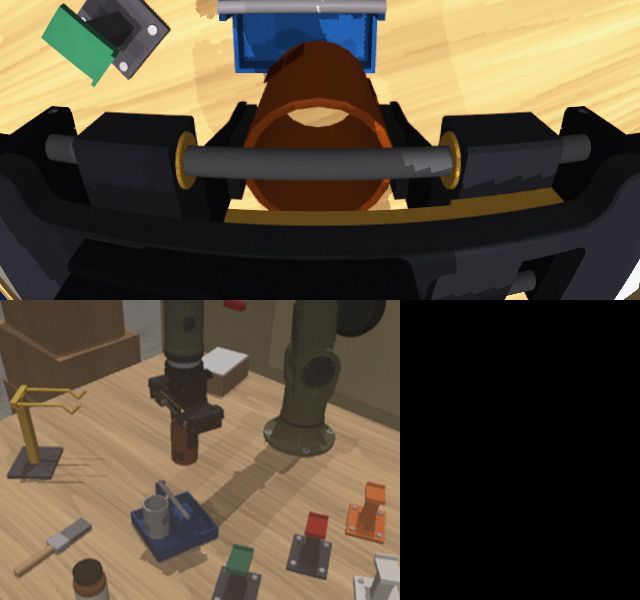

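The sleeve hangs upright and centred in the jaws, rim from 243 to 391 px. Next I carry it to the red rest.

```bash
python3 -m crank '[{"x":-0.02,"y":-0.025,"z":0,"turn":-0.06},{"x":-0.05,"y":-0.06,"z":0,"turn":-0.2},{"x":-0.08,"y":-0.1,"z":0,"turn":-0.34},{"x":-0.11,"y":-0.14,"z":0,"turn":-0.48},{"x":-0.14,"y":-0.18,"z":0,"turn":-0.6},{"x":-0.17,"y":-0.215,"z":0,"turn":-0.68},{"x":-0.187,"y":-0.235,"z":0,"turn":-0.72},{"x":-0.195,"y":-0.243,"z":0.01,"turn":-0.728},{"x":-0.195,"y":-0.243,"z":0.03,"turn":-0.728},{"x":-0.195,"y":-0.243,"z":0.05,"turn":-0.728},{"x":-0.195,"y":-0.243,"z":0.05,"turn":-0.728}]'
python3 - <<'E'
from h import *
I=imaging.read_camera('wrist');T=imaging.read_camera('scene');t=imaging.read_camera('top')
o=np.zeros((580,640,3),np.uint8);o[:300]=I[180:480];o[300:,:280]=cv2.resize(T[210:350,360:500],(280,280));o[300:,300:580]=cv2.resize(t[210:350,160:300],(280,280))
cv2.imwrite('pics/w3.png',o[:,:,::-1])
print(toolgo((.402,.2955,.185),25))
E
```

```text
time_s: 6.0
tool_pos: [0.4, 0.2925, 0.21]
tool_rot: [180.0, 0.3, 24.8]
force: [-0.3, -0.3, -4.1]
grip_width: 0.0584
grasp_force: 25.0
(array([ 0.0011, -0.0005,  0.0278]), np.float64(-0.002))
```

View pics/w3.png

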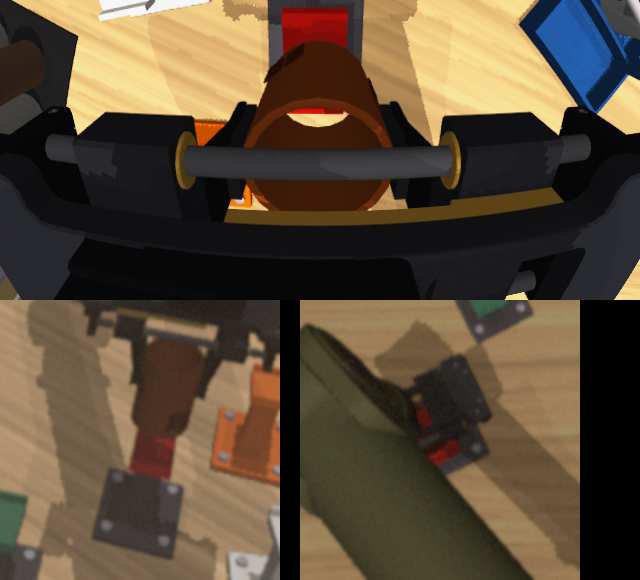

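The pad spans columns 282–348 under the sleeve, whose centre is at 317, so it is aligned sideways. I'll lower to contact.

```bash
python3 -m crank '[{"x":0.001,"y":0,"z":0.015,"turn":0},{"x":0.001,"y":0,"z":0.026,"turn":0},{"x":0.001,"y":0,"z":0.031,"turn":0},{"x":0.001,"y":0,"z":0.033,"turn":0},{"x":0.001,"y":0,"z":0.035,"turn":0},{"x":0.001,"y":0,"z":0.035,"turn":0}]' 0.05 15
```

```text
time_s: 6.9
tool_pos: [0.4015, 0.2955, 0.1776]
tool_rot: [180.0, -0.0, 25.0]
force: [-0.3, -0.5, -4.4]
grip_width: 0.0581
grasp_force: 15.0
```

```bash
python3 -m crank '[{"x":0,"y":0,"z":0.002,"turn":0},{"x":0,"y":0,"z":0.003,"turn":0},{"x":0,"y":0,"z":0.003,"turn":0}]' 0.05 12
```

```text
time_s: 7.28
tool_pos: [0.4018, 0.2957, 0.1755]
tool_rot: [180.0, -0.0, 25.0]
force: [-2.5, -2.9, 5.3]
grip_width: 0.0582
grasp_force: 12.0
```

Contact came at z = 0.1755, as expected. Now I swing the sleeve about its uphill edge with a light grip.

```bash
python3 -m crank '[{"x":-0.002,"y":0,"z":0,"turn":0},{"x":-0.005,"y":0,"z":0.002,"turn":0},{"x":-0.008,"y":0,"z":0.004,"turn":0},{"x":-0.011,"y":0,"z":0.006,"turn":0},{"x":-0.0135,"y":0,"z":0.008,"turn":0},{"x":-0.016,"y":0,"z":0.01,"turn":0},{"x":-0.016,"y":0,"z":0.01,"turn":0}]' 0.05 8
python3 - <<'E'
from h import *
I=imaging.read_camera('wrist');T=imaging.read_camera('scene')
o=np.zeros((300,600,3),np.uint8);o[:,:300]=I[180:480,170:470];o[:,300:]=cv2.resize(T[220:340,380:500],(300,300))
cv2.imwrite('pics/w4.png',o[:,:,::-1])
E
```

```text
time_s: 8.15
tool_pos: [0.3881, 0.2893, 0.1655]
tool_rot: [180.0, -0.2, 25.0]
force: [0.0, -1.0, 5.4]
grip_width: 0.0581
grasp_force: 8.0
```

View pics/w4.png

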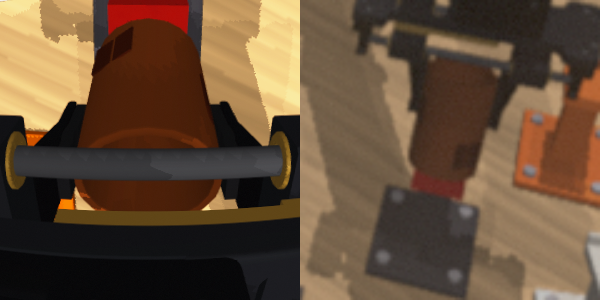

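It has tilted with the pad. I'll press a touch more, then open.

```bash
python3 -m crank '[{"x":-0.001,"y":0,"z":0.001,"turn":0},{"x":-0.001,"y":0,"z":0.0025,"turn":0},{"x":-0.001,"y":0,"z":0.0025,"turn":0}]' 0.05 4
python3 -m crank '[{"x":0,"y":0,"z":0,"turn":0},{"x":0,"y":0,"z":0,"turn":0},{"x":0,"y":0,"z":0,"turn":0},{"x":0,"y":0,"z":0,"turn":0}]' 0.087
python3 -m crank '[{"x":0,"y":0,"z":-0.02,"turn":0},{"x":0,"y":0,"z":-0.07,"turn":0},{"x":0,"y":0,"z":-0.12,"turn":0},{"x":0,"y":0,"z":-0.15,"turn":0},{"x":0,"y":0,"z":-0.15,"turn":0}]'
python3 - <<'E'
from h import *
print(toolgo((.5925,-.013,.265),-16.8))
I=imaging.read_camera('wrist');T=imaging.read_camera('scene')
o=np.zeros((300,600,3),np.uint8);o[:,:300]=I[130:430,170:470];o[:,300:]=cv2.resize(T[220:340,380:500],(300,300))
cv2.imwrite('pics/w5.png',o[:,:,::-1])
E
```

```text
time_s: 8.62
tool_pos: [0.3874, 0.289, 0.163]
tool_rot: [-180.0, -0.2, 25.0]
force: [1.4, 0.4, 6.2]
grip_width: 0.0582
grasp_force: 4.0
time_s: 9.12
tool_pos: [0.3858, 0.2882, 0.1618]
tool_rot: [-180.0, 0.0, 25.0]
force: [-0.7, 0.9, 0.1]
grip_width: 0.0854
grasp_force: 0.0
time_s: 9.75
tool_pos: [0.387, 0.2891, 0.3141]
tool_rot: [180.0, -0.2, 25.0]
force: [0.6, -1.5, 0.2]
grip_width: 0.087
grasp_force: 0.0
(array([0.0586, 0.3606, 0.0496]), np.float64(0.729))
```

View pics/w5.png

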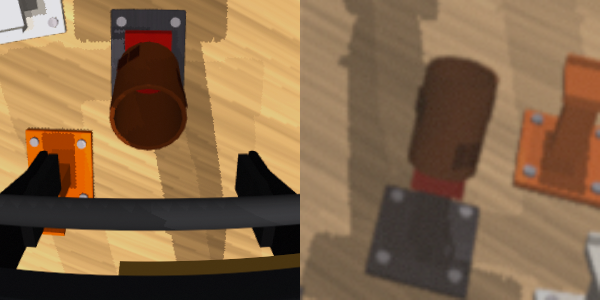

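The rusty sleeve stands on the red pad. I'll check its rim position numerically and go for the grey one.

```bash
python3 - <<'E'
from h import *
print(onz(imaging.get_calibration('wrist'),(319,247),.187,True))
E
python3 -m crank '[{"x":0.01,"y":0.06,"z":0,"turn":0.12},{"x":0.02,"y":0.12,"z":0,"turn":0.28},{"x":0.03,"y":0.18,"z":0,"turn":0.44},{"x":0.04,"y":0.24,"z":0,"turn":0.6},{"x":0.05,"y":0.3,"z":0.02,"turn":0.729},{"x":0.059,"y":0.345,"z":0.05,"turn":0.729},{"x":0.059,"y":0.361,"z":0.1,"turn":0.729},{"x":0.059,"y":0.361,"z":0.1,"turn":0.729},{"x":0.059,"y":0.361,"z":0.1,"turn":0.729}]'
python3 - <<'E'
from h import *
print(toolgo((.5925,-.013,.0725),-16.8))
E
```

```text
[0.38183507 0.2861211  0.187     ]
time_s: 10.98
tool_pos: [0.5918, -0.0123, 0.2129]
tool_rot: [-179.9, 0.0, -16.7]
force: [-0.1, 0.3, -0.5]
grip_width: 0.0869
grasp_force: 0.0
(array([0.0009, 0.0007, 0.1404]), np.float64(0.002))
```

```bash
python3 -m crank '[{"x":0.001,"y":0.001,"z":0.05,"turn":0},{"x":0.001,"y":0.001,"z":0.09,"turn":0},{"x":0.001,"y":0.001,"z":0.12,"turn":0},{"x":0.001,"y":0.001,"z":0.135,"turn":0},{"x":0.001,"y":0.001,"z":0.141,"turn":0},{"x":0.001,"y":0.001,"z":0.141,"turn":0}]'
python3 -m crank '[{"x":0,"y":0,"z":0,"turn":0},{"x":0,"y":0,"z":0,"turn":0},{"x":0,"y":0,"z":0,"turn":0},{"x":0,"y":0,"z":0,"turn":0}]' 0.05 20
python3 -m crank '[{"x":0,"y":0,"z":-0.01,"turn":0},{"x":0,"y":0,"z":-0.03,"turn":0},{"x":0,"y":0,"z":-0.06,"turn":0},{"x":0,"y":0,"z":-0.11,"turn":0},{"x":0,"y":0,"z":-0.16,"turn":0},{"x":0,"y":0,"z":-0.19,"turn":0},{"x":0,"y":0,"z":-0.19,"turn":0}]' 0.05 25
python3 - <<'E'
from h import *
print(toolgo((.592,.232,.21),24.5))
E
```

```text
time_s: 11.72
tool_pos: [0.5934, -0.015, 0.0723]
tool_rot: [-180.0, -0.1, -16.8]
force: [0.5, 0.6, -0.2]
grip_width: 0.0868
grasp_force: 0.0
time_s: 12.22
tool_pos: [0.593, -0.0148, 0.0714]
tool_rot: [-179.9, -0.1, -16.8]
force: [1.4, 1.9, 1.0]
grip_width: 0.0596
grasp_force: 20.0
time_s: 13.1
tool_pos: [0.5939, -0.0149, 0.2644]
tool_rot: [-180.0, -0.3, -16.8]
force: [0.6, -0.0, -6.2]
grip_width: 0.0593
grasp_force: 25.0
(array([-0.0735, -0.2358,  0.0542]), np.float64(-0.721))
```

```bash
python3 -m crank '[{"x":-0.01,"y":-0.025,"z":0,"turn":-0.06},{"x":-0.02,"y":-0.06,"z":0,"turn":-0.2},{"x":-0.035,"y":-0.1,"z":0,"turn":-0.34},{"x":-0.045,"y":-0.14,"z":0,"turn":-0.48},{"x":-0.055,"y":-0.18,"z":0,"turn":-0.6},{"x":-0.065,"y":-0.215,"z":0,"turn":-0.68},{"x":-0.0735,"y":-0.236,"z":0.01,"turn":-0.721},{"x":-0.0735,"y":-0.236,"z":0.03,"turn":-0.721},{"x":-0.0735,"y":-0.236,"z":0.054,"turn":-0.721},{"x":-0.0735,"y":-0.236,"z":0.054,"turn":-0.721}]'
python3 - <<'E'
from h import *
c=imaging.get_calibration('wrist');I=imaging.read_camera('wrist')
b=blobs(mask(I,'green'))
for q in b[:2]:
    print(cv2.contourArea(q),cv2.approxPolyDP(q,4,True).reshape(-1,2).tolist())
q=b[0].reshape(-1,2);y=int(np.median(q[:,1]))
for v in(q[:,1].min()+3,y):
    xs=q[q[:,1]==v][:,0];print(v,xs.min(),xs.max(),onz(c,(xs.min(),v),.108,True),onz(c,(xs.max(),v),.108,True))
o=np.zeros((300,300,3),np.uint8);cv2.imwrite('pics/w6.png',I[130:430,170:470,::-1])
print(toolgo((.592,.232,.18),24.5))
E
```

```text
time_s: 14.35
tool_pos: [0.5885, 0.2295, 0.2029]
tool_rot: [180.0, 0.4, 24.5]
force: [-0.5, -0.6, -5.2]
grip_width: 0.0598
grasp_force: 25.0
2732.5 [[343, 182], [278, 184], [281, 235], [308, 221], [344, 228]]
185 278 343 [0.6193515  0.27268368 0.108     ] [0.6366442  0.23459785 0.108     ]
207 278 344 [0.60601571 0.26695692 0.108     ] [0.62383328 0.22780132 0.108     ]
(array([ 0.0031, -0.0006,  0.0249]), np.float64(-0.001))
```

View pics/w6.png

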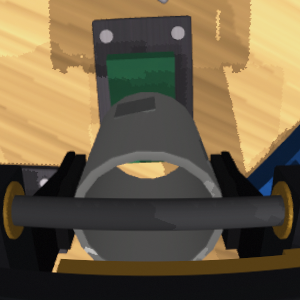

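The pad's mid column is 310 against the sleeve's 317, so the sleeve needs to go about 3 mm towards tool −y. I'll correct that and lower.

```bash
python3 -m crank '[{"x":0.003,"y":-0.002,"z":0.006,"turn":0},{"x":0.0055,"y":-0.0035,"z":0.014,"turn":0},{"x":0.0055,"y":-0.0035,"z":0.022,"turn":0},{"x":0.0055,"y":-0.0035,"z":0.026,"turn":0},{"x":0.0055,"y":-0.0035,"z":0.028,"turn":0},{"x":0.0055,"y":-0.0035,"z":0.028,"turn":0}]' 0.05 15
python3 -m crank '[{"x":0,"y":0,"z":0.001,"turn":0},{"x":0,"y":0,"z":0.002,"turn":0},{"x":0,"y":0,"z":0.002,"turn":0}]' 0.05 12
```

```text
time_s: 15.15
tool_pos: [0.5939, 0.2372, 0.179]
tool_rot: [180.0, 0.0, 24.5]
force: [0.4, 0.3, -4.0]
grip_width: 0.0596
grasp_force: 15.0
time_s: 15.52
tool_pos: [0.5939, 0.2373, 0.177]
tool_rot: [180.0, 0.0, 24.5]
force: [0.8, -0.7, -5.0]
grip_width: 0.0595
grasp_force: 12.0
```

```bash
python3 -m crank '[{"x":0,"y":0,"z":0.001,"turn":0},{"x":0,"y":0,"z":0.002,"turn":0},{"x":0,"y":0,"z":0.002,"turn":0}]' 0.05 12
python3 -m crank '[{"x":0,"y":0,"z":0.001,"turn":0},{"x":0,"y":0,"z":0.0015,"turn":0},{"x":0,"y":0,"z":0.0015,"turn":0}]' 0.05 12
```

```text
time_s: 15.9
tool_pos: [0.5939, 0.2372, 0.1749]
tool_rot: [180.0, 0.0, 24.5]
force: [0.4, 0.7, -5.5]
grip_width: 0.0598
grasp_force: 12.0
time_s: 16.27
tool_pos: [0.594, 0.2373, 0.1743]
tool_rot: [180.0, -0.0, 24.5]
force: [-2.3, -1.9, 1.9]
grip_width: 0.0596
grasp_force: 12.0
```

```bash
python3 -m crank '[{"x":-0.002,"y":0,"z":0.001,"turn":0},{"x":-0.005,"y":0,"z":0.003,"turn":0},{"x":-0.008,"y":0,"z":0.005,"turn":0},{"x":-0.011,"y":0,"z":0.007,"turn":0},{"x":-0.0135,"y":0,"z":0.009,"turn":0},{"x":-0.016,"y":0,"z":0.0105,"turn":0},{"x":-0.016,"y":0,"z":0.0105,"turn":0}]' 0.05 8
python3 -m crank '[{"x":0,"y":0,"z":0.001,"turn":0},{"x":0,"y":0,"z":0.001,"turn":0},{"x":0,"y":0,"z":0.001,"turn":0}]' 0.05 4
```

```text
time_s: 17.15
tool_pos: [0.5806, 0.2314, 0.1639]
tool_rot: [-180.0, -0.2, 24.5]
force: [1.2, 1.5, 3.7]
grip_width: 0.0595
grasp_force: 8.0
time_s: 17.52
tool_pos: [0.5803, 0.2308, 0.1626]
tool_rot: [180.0, -0.1, 24.5]
force: [1.2, 1.6, 5.5]
grip_width: 0.0598
grasp_force: 4.0
```

Tilted as planned and bearing on the pad, so I release, retreat, and measure the rim.

```bash
python3 -m crank '[{"x":0,"y":0,"z":0,"turn":0},{"x":0,"y":0,"z":0,"turn":0},{"x":0,"y":0,"z":0,"turn":0},{"x":0,"y":0,"z":0,"turn":0}]' 0.087
python3 -m crank '[{"x":0,"y":0,"z":-0.02,"turn":0},{"x":0,"y":0,"z":-0.07,"turn":0},{"x":0,"y":0,"z":-0.12,"turn":0},{"x":0,"y":0,"z":-0.15,"turn":0},{"x":0,"y":0,"z":-0.15,"turn":0}]'
python3 - <<'E'
from h import *
c=imaging.get_calibration('wrist');I=imaging.read_camera('wrist')
cv2.imwrite('pics/w7.png',I[:,:,::-1])
g=cv2.cvtColor(I,cv2.COLOR_RGB2HSV)
m=((g[...,1]<60)&(g[...,2]>60)).astype(np.uint8)*255;q=np.zeros_like(m);q[150:320,240:400]=255
for b in blobs(m&q,100)[:3]:
    b_=b.reshape(-1,2);print(cv2.contourArea(b),b_.min(0),b_.max(0))
print(onz(c,(319,247),.187,True), 'expect',np.array([.5935,.235])-.0233*np.array([.91,.415]))
b=blobs(mask(I,'green'))[0];print(cv2.approxPolyDP(b,4,True).reshape(-1,2).tolist())
E
```

```text
time_s: 18.02
tool_pos: [0.5792, 0.2304, 0.1617]
tool_rot: [180.0, 0.0, 24.5]
force: [-0.2, -0.2, -0.2]
grip_width: 0.0856
grasp_force: 0.0
time_s: 18.65
tool_pos: [0.5803, 0.232, 0.3165]
tool_rot: [180.0, -0.4, 24.5]
force: [-0.2, -0.6, -0.2]
grip_width: 0.0871
grasp_force: 0.0
6648.0 [281 169] [357 281]
557.5 [240 261] [252 319]
118.5 [282 151] [298 163]
[0.57577485 0.22981304 0.187     ] expect [0.572297  0.2253305]
[[341, 164], [296, 165], [296, 181], [326, 174], [341, 183]]
```

View pics/w7.png

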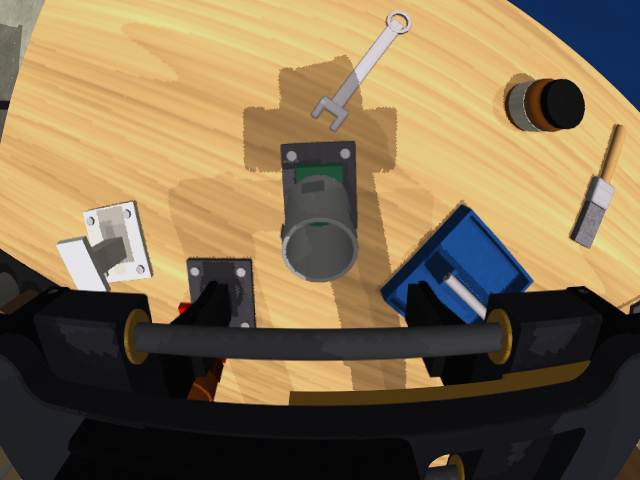

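The grey sleeve is centred on the green pad: rim 281–357 px, pad 296–341 px. Now the tote. I turn to close across its bar and re-measure it from above.

```bash
python3 -m crank '[{"x":-0.03,"y":0.04,"z":0,"turn":-0.12},{"x":-0.06,"y":0.09,"z":0,"turn":-0.28},{"x":-0.1,"y":0.14,"z":0,"turn":-0.44},{"x":-0.13,"y":0.19,"z":0,"turn":-0.6},{"x":-0.155,"y":0.235,"z":0,"turn":-0.74},{"x":-0.172,"y":0.26,"z":0,"turn":-0.846},{"x":-0.172,"y":0.26,"z":0,"turn":-0.846},{"x":-0.172,"y":0.26,"z":0,"turn":-0.846}]' 0.05
python3 - <<'E'
from h import *
c=imaging.get_calibration('wrist');I=imaging.read_camera('wrist');cv2.imwrite('pics/w8.png',I[:,:,::-1])
m=mask(I,'blue');m[300:]=0
P=np.array([onz(c,p[::-1],.04,True)[:2] for p in np.argwhere(m)],np.float32)
P=P[(abs(P[:,0]-.56)<.15)&(abs(P[:,1])<.15)]*1000
r=cv2.minAreaRect(P);print(len(P),r,cv2.boxPoints(r).round().tolist())
b=[q for q in blobs(m,200)];print([(cv2.contourArea(q),cv2.boundingRect(q)) for q in b])
print(toolgo((.558,.010,.1),73))
E
```

```text
time_s: 19.7
tool_pos: [0.5305, -0.0761, 0.3116]
tool_rot: [-179.9, -0.0, 73.0]
force: [0.3, 0.2, -0.2]
grip_width: 0.05
grasp_force: 0.0
15514 ((558.897705078125, 12.584243774414062), (164.0041961669922, 157.21949768066406), 73.16754150390625) [[460.0, -43.0], [610.0, -89.0], [658.0, 68.0], [507.0, 114.0]]
[(14617.5, (559, 0, 81, 300)), (7427.5, (249, 60, 65, 137)), (7289.0, (327, 60, 64, 137))]
(array([0.0896, 0.0014, 0.2118]), np.float64(0.001))
```

```bash
python3 -m crank '[{"x":0.04,"y":0.001,"z":0,"turn":0},{"x":0.08,"y":0.001,"z":0.02,"turn":0},{"x":0.091,"y":0.001,"z":0.07,"turn":0},{"x":0.091,"y":0.001,"z":0.12,"turn":0},{"x":0.091,"y":0.001,"z":0.16,"turn":0},{"x":0.091,"y":0.001,"z":0.19,"turn":0},{"x":0.091,"y":0.001,"z":0.205,"turn":0},{"x":0.091,"y":0.001,"z":0.2115,"turn":0},{"x":0.091,"y":0.001,"z":0.2115,"turn":0}]'
python3 -m crank '[{"x":0,"y":0,"z":0,"turn":0},{"x":0,"y":0,"z":0,"turn":0},{"x":0,"y":0,"z":0,"turn":0},{"x":0,"y":0,"z":0,"turn":0},{"x":0,"y":0,"z":0,"turn":0}]' 0.005 40
```

```text
time_s: 20.88
tool_pos: [0.5588, 0.01, 0.1011]
tool_rot: [180.0, -0.0, 73.0]
force: [-0.2, 0.2, 0.1]
grip_width: 0.05
grasp_force: 0.0
time_s: 21.5
tool_pos: [0.5585, 0.0093, 0.1006]
tool_rot: [180.0, 0.0, 73.0]
force: [0.8, -0.3, 0.7]
grip_width: 0.0109
grasp_force: 40.0
```

Bar gripped. I lift, carry to a point 100 mm in front of the hook tips' side, and turn parallel to the hook.

```bash
python3 -m crank '[{"x":0,"y":0,"z":-0.01,"turn":0},{"x":0,"y":0,"z":-0.03,"turn":0},{"x":0,"y":0,"z":-0.06,"turn":0},{"x":0,"y":0,"z":-0.1,"turn":0},{"x":-0.01,"y":0,"z":-0.13,"turn":0},{"x":-0.03,"y":0.002,"z":-0.145,"turn":0.03},{"x":-0.06,"y":0.004,"z":-0.147,"turn":0.1},{"x":-0.095,"y":0.006,"z":-0.147,"turn":0.17},{"x":-0.135,"y":0.008,"z":-0.147,"turn":0.25},{"x":-0.175,"y":0.01,"z":-0.147,"turn":0.33},{"x":-0.215,"y":0.012,"z":-0.147,"turn":0.41},{"x":-0.25,"y":0.014,"z":-0.147,"turn":0.48}]'
python3 -m crank '[{"x":-0.02,"y":0.018,"z":0,"turn":0.03},{"x":-0.035,"y":0.029,"z":0,"turn":0.045},{"x":-0.041,"y":0.034,"z":0,"turn":0.052},{"x":-0.041,"y":0.034,"z":0,"turn":0.052},{"x":-0.041,"y":0.034,"z":0,"turn":0.052}]'
python3 - <<'E'
from h import *
print(toolgo((.487,-.284,.245),42.5))
c=imaging.get_calibration('wrist');I=imaging.read_camera('wrist');cv2.imwrite('pics/w9.png',I[:,:,::-1])
b=blobs(mask(I,'yellow'),30)
y=np.radians(-47.5);H=np.array([[np.cos(y),np.sin(y)],[-np.sin(y),np.cos(y)]])
for q in b[:4]:
    a=cv2.approxPolyDP(q,4,True).reshape(-1,2)
    print(cv2.contourArea(q),[(p.tolist(),(H@(onz(c,p,.217,True)[:2]-[.555,-.358])*1000).round().tolist()) for p in a])
E
```

```text
time_s: 23.0
tool_pos: [0.4981, -0.2352, 0.2485]
tool_rot: [179.9, 0.0, 45.3]
force: [0.4, -0.6, -4.5]
grip_width: 0.0108
grasp_force: 40.0
time_s: 23.62
tool_pos: [0.4947, -0.285, 0.2476]
tool_rot: [-180.0, -0.0, 42.7]
force: [0.4, 0.6, -4.0]
grip_width: 0.0108
grasp_force: 40.0
(array([-0.005 , -0.006 ,  0.0026]), np.float64(0.003))
6854.5 [([450, 227], [-29.0, 41.0]), ([454, 236], [-26.0, 36.0]), ([478, 227], [-13.0, 41.0]), ([513, 234], [9.0, 37.0]), ([619, 299], [109.0, -7.0]), ([625, 313], [121.0, -19.0]), ([639, 311], [138.0, -19.0]), ([639, 288], [129.0, 0.0]), ([637, 294], [129.0, -4.0]), ([633, 290], [122.0, -1.0]), ([639, 285], [128.0, 2.0]), ([639, 252], [119.0, 27.0]), ([637, 258], [118.0, 22.0]), ([603, 241], [79.0, 34.0]), ([639, 241], [116.0, 34.0]), ([639, 230], [114.0, 42.0]), ([567, 226], [46.0, 43.0]), ([513, 207], [6.0, 52.0]), ([510, 220], [6.0, 45.0]), ([479, 214], [-14.0, 48.0])]
381.0 [([549, 345], [53.0, -36.0]), ([487, 352], [6.0, -36.0]), ([503, 358], [19.0, -41.0]), ([547, 353], [53.0, -42.0])]
45.5 [([359, 330], [-73.0, -17.0]), ([361, 357], [-71.0, -34.0])]
33.5 [([274, 336], [-119.0, -21.0]), ([276, 359], [-119.0, -36.0])]
```

The wrist view puts the prongs at hook y of +39 and −39 mm and the tips at x ≈ −27 mm, which agrees with the top view. Moving in over the tips.

```bash
python3 -m crank '[{"x":-0.002,"y":0.01,"z":0,"turn":0},{"x":-0.004,"y":0.03,"z":0,"turn":0},{"x":-0.005,"y":0.055,"z":0,"turn":0},{"x":-0.005,"y":0.077,"z":0,"turn":0},{"x":-0.005,"y":0.089,"z":0,"turn":0},{"x":-0.005,"y":0.094,"z":0,"turn":0},{"x":-0.005,"y":0.094,"z":0.005,"turn":0},{"x":-0.005,"y":0.094,"z":0.015,"turn":0},{"x":-0.005,"y":0.094,"z":0.025,"turn":0},{"x":-0.005,"y":0.094,"z":0.032,"turn":0},{"x":-0.005,"y":0.094,"z":0.036,"turn":0},{"x":-0.005,"y":0.094,"z":0.036,"turn":0}]'
```

```text
time_s: 25.18
tool_pos: [0.5534, -0.3592, 0.2118]
tool_rot: [-179.9, 0.0, 42.5]
force: [-2.9, 1.7, -2.5]
grip_width: 0.0109
grasp_force: 40.0
```

```bash
python3 -m crank '[{"x":0,"y":-0.001,"z":0.001,"turn":0},{"x":0,"y":-0.002,"z":0.002,"turn":0},{"x":0,"y":-0.002,"z":0.002,"turn":0}]' 0.005 20
```

```text
time_s: 25.55
tool_pos: [0.553, -0.3578, 0.2103]
tool_rot: [179.9, -0.0, 42.5]
force: [-1.4, 0.2, 3.8]
grip_width: 0.0114
grasp_force: 20.0
```

Seated in both notches, with the weight off the gripper at z = 0.210. Release and retreat.

```bash
python3 -m crank '[{"x":0,"y":0,"z":0,"turn":0},{"x":0,"y":0,"z":0,"turn":0},{"x":0,"y":0,"z":0,"turn":0},{"x":0,"y":0,"z":0,"turn":0}]' 0.05
python3 -m crank '[{"x":0,"y":0,"z":-0.02,"turn":0},{"x":0,"y":0,"z":-0.06,"turn":0},{"x":0,"y":0,"z":-0.11,"turn":0},{"x":0,"y":0,"z":-0.15,"turn":0},{"x":-0.03,"y":-0.03,"z":-0.15,"turn":0},{"x":-0.06,"y":-0.06,"z":-0.15,"turn":0},{"x":-0.08,"y":-0.08,"z":-0.15,"turn":0},{"x":-0.08,"y":-0.08,"z":-0.15,"turn":0},{"x":-0.08,"y":-0.08,"z":-0.15,"turn":0},{"x":-0.08,"y":-0.08,"z":-0.15,"turn":0}]'
python3 - <<'E'
from h import *
c=imaging.get_calibration('wrist');I=imaging.read_camera('wrist');T=imaging.read_camera('top');S=imaging.read_camera('scene')
ct=imaging.get_calibration('top');cs=imaging.get_calibration('scene')
y=np.radians(-47.5);H=np.array([[np.cos(y),np.sin(y)],[-np.sin(y),np.cos(y)]])
for n,cc,J,f in(('w',c,I,True),('t',ct,T,False),('s',cs,S,False)):
    m=mask(J,'blue')
    P=np.array([H@(onz(cc,p[::-1],.149,f)[:2]-[.554,-.357]) for p in np.argwhere(m)],np.float32)
    P=P[(abs(P)<.13).all(1)]
    if len(P):
        r=cv2.minAreaRect(P*1000);print(n,len(P),r)
# sleeves: changes in scene around the pads since grey placement
q=[ (k,[np.round(onz(ct,cv2.minAreaRect(b)[0],.1),3).tolist() for b in blobs(mask(T,k),20)[:1]]) for k in('red','green')];print(q)
E
```

```text
time_s: 26.05
tool_pos: [0.5526, -0.358, 0.2093]
tool_rot: [-180.0, -0.0, 42.5]
force: [0.6, -0.3, 0.0]
grip_width: 0.0434
grasp_force: 0.0
time_s: 27.3
tool_pos: [0.4406, -0.3525, 0.3598]
tool_rot: [180.0, -0.1, 42.6]
force: [-0.6, 0.7, -0.2]
grip_width: 0.0499
grasp_force: 0.0
w 18134 ((-2.66436767578125, 0.5394973754882812), (169.81668090820312, 157.71875), 89.07099914550781)
t 2033 ((-3.5451278686523438, 1.4796905517578125), (146.66751098632812, 159.2386016845703), 89.40312194824219)
s 84 ((-4.630718231201172, 37.49052047729492), (104.33454895019531, 85.15618133544922), 1.3341120481491089)
[('red', [[0.395, 0.297, 0.1]]), ('green', [[0.587, 0.234, 0.1]])]
```

The tote hangs centred and parallel to the hook, within about 3 mm in two views. Handing in.

```bash
python3 -c "
from cell import env
print(env.sign_off())"
```

```text
the job is handed in; nothing more can be done
None
```

I handed the job in at about 27.5 s of the 72 s allowed: the rusty sleeve stands on the red rest, the clean one on the green rest, and the empty tote hangs in the hook's notches about 3 mm from centre; the hand-in returned no verdict.

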